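Load the spraying rack in reverse order

ROBOT

A 6-joint arm with a two-finger parallel gripper is mounted at the origin on the work surface. World frame = base frame: x ahead of the robot, y to its left, z up, the work surface at z = 0. Lengths are in mm, angles in rad, forces in N, time in s.
With the tool pointing down it reaches from about 375 to 975 mm from the base axis. Payload 3.8 kg.
Tool frame: the origin (TCP) lies at the very end of the fingers, on their centre line; the grasp point (between the pads) lies 19 mm behind it; z points along the fingers, x is the direction in which the jaws open and shut, and the axes are right-handed (so a half turn about z gives the same grasp; the last joint's range is limited). The gripper opens to 85 mm and grips with 20 to 120 N. Pads are 22 mm wide; open, the fingers measure 114 mm over their backs; the gripper's body (76 mm by 85 mm) begins 54 mm behind the grasp point. The pads swing forward as they close: fully open they stand 13 mm farther back than shut.
Start: joints at [-1.32, 0.264, 1.604, -0, 1.274, -0.037], TCP at [191.589, -647.234, 231.28] pointing down, gripper open.
Joint ranges: [-2.63, 2.63], [-0.94, 2.18], [0.31, 2.57], [-1.31, 4.45], [0, 2.66], [-2.55, 2.55]. Speed limits (rad/s): [2.57, 2.57, 3.14, 3.14, 3.14, 3.14].

INTERFACE

Orientations are given as a rotation vector (axis times angle).
In Python, from station import telemetry, viewer, finish_job gives the robot as it stands. The module is installed in compiled form; this text tells all that it offers.
- The arm moves only by the tool carry_out, never from a script. Its argument "deltas" is a list of rows, each a list of 7 numbers: the shift along the world's x, y, z in m, then the turn, a rotation vector about the world's x, y, z in rad, then the opening, from 0 (shut) to 1 (fully open). In form: [[x, y, z, ax, ay, az, hand], ...]. A call has 1 to 10 rows; each row shifts and turns the pose as measured when the row begins; what a row does not reach is not made up. A row lasts 1/8 s, in which the tool goes at most 62.5 mm and 10.7 degrees, less where a joint would pass 70% of its speed; a pose out of reach is approached as far as the arm can. A call with a gripper value outside its range is refused whole. The fingers move at their own pace and stop on an object; "newtons" is the grip in N (left out, the last holds). Time passes only in rows, so rows that do not move let the fingers close. It gives the time, the measured TCP pose, the force and the opening at its end, in the units of the state.
- telemetry.get_state(): the state, without advancing time (a new reading comes with each control period).
- viewer.snapshot(name): name is "side" or "top"; returns the picture (384x512x3 uint8, blue, green, red); there is no depth.
- viewer.camera_model(name): a dict with "fx", "fy", "cx", "cy" (pixels), "pose" (4x4, takes a point from camera to world coordinates). Camera axes: x right, y down, z forward; pixel columns grow to the right and rows downward; lengths in mm; the calibration is good to about 2 mm. A picture is of the moment at which its call begins. camera_model takes no time and is no camera call.
- finish_job(): hands the job in, once; it reports no verdict.
The state is a dict: "time_s": time; "joints": joint angles; "joint_vel": joint speeds; "joint_torque": joint torques, N m; "tool_pos": TCP position; "ee_rot": TCP orientation; "wrist_force": force on the tool from outside, world axes, zero at the start; "ft_torque": the same for the moment, N m; "width": finger opening in mm.
Only numpy, scipy, OpenCV 4.12 (cv2) and the standard library are available. Lean on these libraries where they do the work, as an engineer would, in place of code of your own. Each camera call takes 0.05 s, during which the arm holds its last target.

TASK

Four bare wooden furniture feet stand in a row on felt pads along the white plank. Move all four into the four bays of the dowel-framed steel spraying rack in reverse order, as the robot sees left and right: the leftmost foot goes into the rightmost bay, the next one into the bay beside it, and so on, until the rightmost foot stands in the leftmost bay. Set each down gently, standing upright on the plate within its bay's dowels; knock none of them over, and leave the lacquer tin where it is.

Things in the scene. Friction and masses are not known exactly. Their poses are not given: they have to be found in the camera images.
- rack: fixed spraying rack: steel plate 100 x 345 mm, top 30 mm above the table, with wooden dowels framing four bays in a row. Origin: rack centre at table height; y along the row to the left, x away from the robot (turned at most 0.12 rad). Bay centres: x = 0, y = +117, +39, -39, -117 mm; each 66 x 66 mm inside, floor (the plate) 30 mm above the origin; dowels 12 mm wide rise 6 mm above the floor
- foot_bun: bun foot, turned bare beech, about 55 g: bulging, 48 mm across between 18 and 42 mm height, narrowing to 34 mm at the bottom, 52 mm tall. Origin: centre of its underside; z up along its axis.
- foot_pedestal: pedestal foot, bare beech, about 50 g: round base 48 mm across and 16 mm high, above it a neck 24 mm across up to 72 mm height. Origin: centre of its underside; z up along its axis.
- foot_round: plain round foot, bare beech, about 42 g: cylinder 34 mm across, 64 mm tall. Origin: centre of its underside; z up along its axis.
- foot_square: square foot, bare beech, about 55 g: block 40 x 40 mm, 48 mm tall. Origin: centre of its underside; z up along its axis. x and y square to its faces; turned up to 0.25 rad against its row
- pad_bun: fixed round grey felt pad under the bun foot at the start, 60 mm across, 4 mm thick; it stays on the white plank. Four alike in a row, 78 mm apart. Origin: centre of its underside, on the plank's top (plank 90 x 330 mm, 18 mm thick); the foot stands 4 mm above it. y along the row to the left, x across it, away from the robot (turned at most 0.12 rad)
- pad_pedestal: fixed round grey felt pad under the pedestal foot at the start, 60 mm across, 4 mm thick; it stays on the white plank. Four alike in a row, 78 mm apart. Origin: centre of its underside, on the plank's top (plank 90 x 330 mm, 18 mm thick); the foot stands 4 mm above it. y along the row to the left, x across it, away from the robot (turned at most 0.12 rad)
- pad_round: fixed round grey felt pad under the round foot at the start, 60 mm across, 4 mm thick; it stays on the white plank. Four alike in a row, 78 mm apart. Origin: centre of its underside, on the plank's top (plank 90 x 330 mm, 18 mm thick); the foot stands 4 mm above it. y along the row to the left, x across it, away from the robot (turned at most 0.12 rad)
- pad_square: fixed round grey felt pad under the square foot at the start, 60 mm across, 4 mm thick; it stays on the white plank. Four alike in a row, 78 mm apart. Origin: centre of its underside, on the plank's top (plank 90 x 330 mm, 18 mm thick); the foot stands 4 mm above it. y along the row to the left, x across it, away from the robot (turned at most 0.12 rad)
- tin: bystander: loose upright metal lacquer tin, 86 mm across, 110 mm tall, about 0.7 kg, to the right of the work. Origin: centre of its underside
Not all that is in view belongs to the job. What is shaped like the foot_bun but red is not meant.

How it is judged:
By the outcome, as a careful person would: the job done as asked, in the order asked, and still so for the second after the job is handed in, with the robot touching nothing.
It also fails if it takes over 90 s, if anything falls off the work surface, if the arm or the gripper's body presses on something with over 40 N, if the wrist force passes 120 N, or if a joint passes its speed limit or range.

## Working session

There is one attempt and no reset: what is moved stays moved. The work goes in short steps, Python scripts to look and compute and a tool call to move; the robot and the scene stay as the last step left them, time stands still between calls to the robot, and variables do not carry over. Pictures are saved under pics/ and viewed, and the job is handed in when it is done.

Besides the shell and the picture viewer there is one more tool, called after ">>>" by a JSON object that holds its "method" and its "body", one argument or row to a line. carry_out: Moves the arm, as the interface text tells. Its arguments: {"type":"object","properties":{"deltas":{"type":"array","items":{"type":"array","items":{"type":"number"}}},"newtons":{"type":"number"}},"required":["deltas"]}

```bash
mkdir -p pics; python3 - <<'E'
from station import telemetry, viewer
import cv2
for n in("side","top"):
    cv2.imwrite(f"pics/{n}0.png",viewer.snapshot(n)); m=viewer.camera_model(n); print(n,m)
s=telemetry.get_state(); print(s)
E
```

```text
side {'fx': 356.56995392886694, 'fy': 356.56995392886694, 'cx': 257.5889994423778, 'cy': 188.56169933024478, 'pose': array([[-9.32005883e-01, -2.03829153e-01,  2.99697700e-01,
         3.30379671e+02],
       [-3.62006869e-01,  5.64065591e-01, -7.42146236e-01,
         6.01388322e+02],
       [-1.77781216e-02, -8.00177284e-01, -5.99500002e-01,
         6.33860064e+02],
       [ 0.00000000e+00,  0.00000000e+00,  0.00000000e+00,
         1.00000000e+00]])}
top {'fx': 376.83537257558976, 'fy': 376.83537257558976, 'cx': 263.6999604805959, 'cy': 186.43184323837056, 'pose': array([[ 2.03614963e-02, -9.95592402e-01,  9.15487764e-02,
         5.61950048e+02],
       [-9.99003531e-01, -2.38974029e-02, -3.76942890e-02,
        -1.26060598e+02],
       [ 3.97159257e-02, -9.06900387e-02, -9.95086912e-01,
         8.45522359e+02],
       [ 0.00000000e+00,  0.00000000e+00,  0.00000000e+00,
         1.00000000e+00]])}
{'time_s': 0.1, 'joints': array([-1.31985910e+00,  2.64670113e-01,  1.60526975e+00,  2.10122811e-05,
        1.27372762e+00, -3.69137806e-02]), 'joint_vel': array([-0.00097038, -0.00294787, -0.00298522, -0.00049937, -0.00070548,
       -0.00174887]), 'joint_torque': array([ 4.69435417e-05, -5.16706252e+01, -3.68591845e+01, -1.83861246e-06,
        6.42218016e-03,  3.26089619e-06]), 'tool_pos': array([ 191.45318357, -646.56539542,  230.07428508]), 'ee_rot': array([-2.51603014,  1.87907237,  0.00251667]), 'wrist_force': array([ 0.8531287 ,  0.41158026, -0.1218115 ]), 'ft_torque': array([ 0.04560518, -0.03533212, -0.02995027]), 'width': 85.46764510438321}
```

View pics/top0.png

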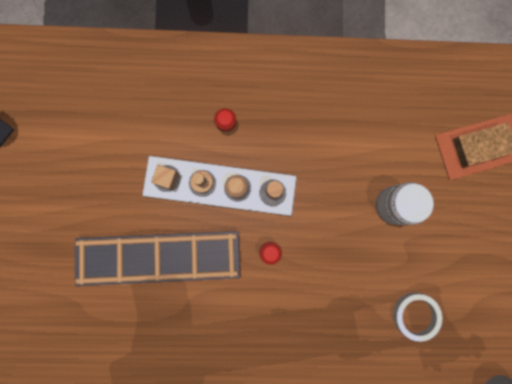

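View pics/side0.png

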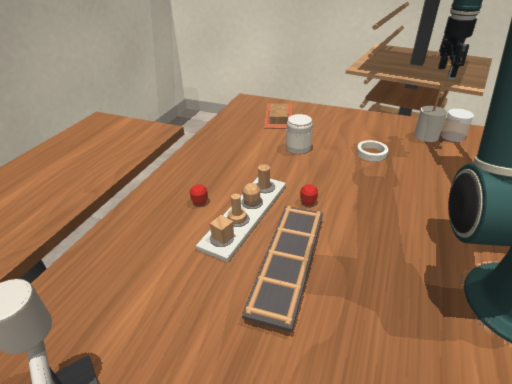

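The top view shows, left to right, the square foot (165,178), pedestal (202,181), bun (236,187) and round (273,191), with the rack nearer the robot (78–238, 235–283). Red decoys are at (226,120) and (271,253), and the tin is at (410,204). Next I measure.

```bash
cat > h.py <<'E'
import numpy as np, cv2
from station import viewer
def ray(n,uv,z):
    m=viewer.camera_model(n); P=m["pose"]
    d=P[:3,:3]@np.array([(uv[0]-m["cx"])/m["fx"],(uv[1]-m["cy"])/m["fy"],1]); o=P[:3,3]
    return (o+d*(z-o[2])/d[2])
def proj(n,p):
    m=viewer.camera_model(n); P=m["pose"]; c=P[:3,:3].T@(np.array(p)-P[:3,3])
    return np.array([m["fx"]*c[0]/c[2]+m["cx"],m["fy"]*c[1]/c[2]+m["cy"]])
E
python3 - <<'E'
from h import *
im=cv2.imread("pics/top0.png"); hsv=cv2.cvtColor(im,cv2.COLOR_BGR2HSV)
# plank
def big(m,box):
    k=np.zeros_like(m);x0,y0,x1,y1=box;k[y0:y1,x0:x1]=m[y0:y1,x0:x1]
    c=max(cv2.findContours(k,0,2)[0],key=cv2.contourArea);return c
pl=((hsv[...,1]<60)&(hsv[...,2]>140)).astype(np.uint8)*255
c=big(pl,(130,140,310,225)); 
def rep(name,c,z):
    b=cv2.boxPoints(cv2.minAreaRect(cv2.convexHull(c))); w=np.array([ray("top",p,z)[:2] for p in b])
    print(name,b.round(1).tolist(),w.round(1).tolist(),"sides",np.linalg.norm(w[0]-w[1]).round(1),np.linalg.norm(w[1]-w[2]).round(1),"ctr",w.mean(0).round(1))
    e=[w[1]-w[0],w[2]-w[1]];e=max(e,key=np.linalg.norm);e=e*np.sign(e[1]);print(" yaw",np.arctan2(-e[0],e[1]).round(4))
rep("plank",c,18)
dk=((hsv[...,1]<90)&(hsv[...,2]<90)).astype(np.uint8)*255
n,l,s,ct=cv2.connectedComponentsWithStats(dk[225:295,60:250])
for i in range(1,n):
    if s[i,4]>300:
        m=(l==i).astype(np.uint8); print(s[i].tolist())
        cc=max(cv2.findContours(m,0,2)[0],key=cv2.contourArea)+np.array([60,225]); rep("dark",cc,30)
cv2.imwrite("pics/z1.png",cv2.resize(im[140:225,130:310],None,fx=4.4,fy=4.4,interpolation=2))
cv2.imwrite("pics/z2.png",cv2.resize(im[225:295,65:255],None,fx=4.2,fy=4.2,interpolation=2))
E
```

```text
plank [[141.60000610351562, 195.89999389648438], [147.1999969482422, 154.6999969482422], [296.79998779296875, 175.0], [291.20001220703125, 216.1999969482422]] [[611.0, 107.7], [701.9, 100.1], [665.4, -230.3], [573.9, -219.1]] sides 91.2 332.4 ctr [638.1 -60.4]
 yaw -0.1101
```

View pics/z1.png

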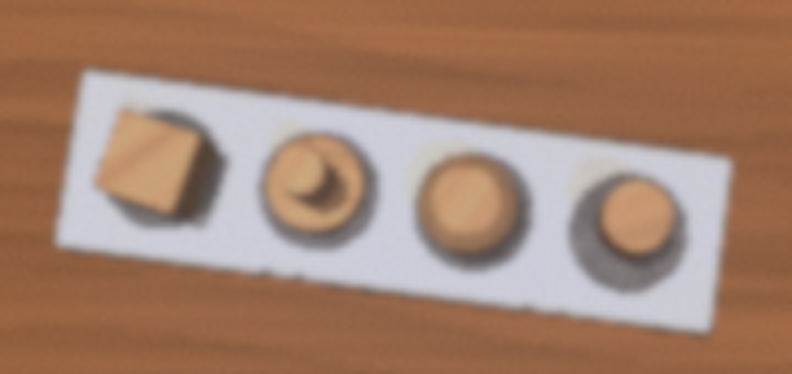

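View pics/z2.png

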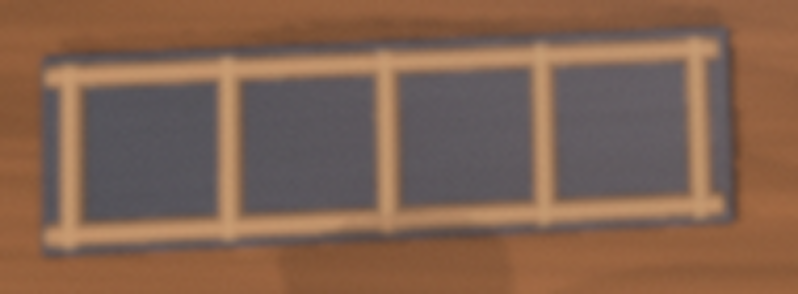

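```bash
python3 - <<'E'
from h import *
im=cv2.imread("pics/top0.png").astype(int)
m=((im[...,0]>im[...,2]-2)).astype(np.uint8); m[:225]=0;m[295:]=0;m[:,:65]=0;m[:,255:]=0
n,l,s,ct=cv2.connectedComponentsWithStats(m,connectivity=4)
B=[]
for i in range(1,n):
    if 500<s[i,4]<3000:
        p=ray("top",ct[i],30); B.append(p[:2]); print("bay",s[i].tolist(),ct[i].round(1),p.round(1))
B=np.array(B); B=B[B[:,1].argsort()[::-1]]
print(np.diff(B,axis=0).round(1), B.mean(0)); d=B[0]-B[-1]; print("rack yaw",np.arctan2(-d[0],d[1]))
# feet: saturated orange on plank
c=np.array([638.1,-60.4]); a=-0.1101; R=np.array([[np.cos(a),-np.sin(a)],[np.sin(a),np.cos(a)]])
for k,y in enumerate((117,39,-39,-117)):
    p=c+R@[0,y]; print("pad",k,p.round(1),proj("top",[*p,22]).round(1))
hsv=cv2.cvtColor(im.astype(np.uint8),cv2.COLOR_BGR2HSV)
f=(hsv[...,1]>85).astype(np.uint8); 
q=np.zeros_like(f); poly=np.array([[150,159],[295,178],[290,212],[145,194]]); cv2.fillPoly(q,[poly],1); f&=q
n,l,s,ct=cv2.connectedComponentsWithStats(f)
for i in range(1,n):
    if s[i,4]>60: print("foot",s[i].tolist(),ct[i].round(1))
# crops
for tag,uv in(("round",((637/4.4)+130,217/4.4+140)),): print(tag,ray("top",uv,86))
print("bun top",ray("top",(466/4.4+130,198/4.4+140),74))
print("ped top",ray("top",(303/4.4+130,172/4.4+140),94))
sq=[(125,110),(204,133),(176,216),(97,181)]
w=np.array([ray("top",(u/4.4+130,v/4.4+140),70)[:2] for u,v in sq]);print(w.round(1),w.mean(0),np.linalg.norm(np.roll(w,-1,0)-w,axis=1))
E
```

```text
bay [199, 242, 27, 28, 557] [211.3 254.7] [488.5 -48.3  30. ]
bay [162, 243, 28, 29, 764] [175.3 257.3] [481.8  27.3  30. ]
bay [124, 245, 29, 29, 810] [138.1 258.8] [477.4 105.1  30. ]
bay [87, 246, 29, 30, 835] [100.9 260.5] [472.5 182.2  30. ]
[[  4.9 -77.1]
 [  4.4 -77.8]
 [  6.7 -75.6]] [480.03292927  66.55911736]
rack yaw 0.0693431626002037
pad 0 [651.   55.9] [166.1 178. ]
pad 1 [642.4 -21.6] [201.7 182.8]
pad 2 [633.8 -99.2] [237.2 187.6]
pad 3 [ 625.2 -176.7] [272.4 192.3]
foot [153, 166, 25, 23, 388] [164.6 176.9]
foot [191, 171, 22, 22, 354] [201.3 181.3]
foot [226, 176, 21, 21, 354] [236. 186.]
foot [266, 181, 17, 17, 209] [274.2 189.3]
round [ 626.493548   -177.40100375   86.        ]
bun top [634.51101114 -98.16600748  74.        ]
ped top [642.68129178 -24.88021421  94.        ]
[[672.3  62. ]
 [662.5  25. ]
 [623.2  36.3]
 [638.7  73.4]] [649.17681983  49.18933371] [38.33285916 40.81740504 40.1937373  35.51288182]
```

```bash
python3 - <<'E'
from h import *
im=cv2.imread("pics/top0.png"); S=cv2.imread("pics/side0.png")
cv2.imwrite("pics/z3.png",np.hstack([cv2.resize(im[155:200,140:185],None,fx=8.8,fy=8.8,interpolation=2),cv2.resize(S[212:252,203:243],(396,396),interpolation=2)]))
cv2.imwrite("pics/z4.png",cv2.resize(S[155:260,195:295],None,fx=5.5,fy=5.5,interpolation=2))
print(ray("top",(212.3,255.5),30), ray("top",(226/1+.0,255),30))
for nm,p,h in(("round",(625.9,-177),64),("bun",(634.1,-98.7),52),("ped",(642.5,-23),72),("sq",(650,52),48)):
    print(nm,"side top proj",proj("side",[*p,22+h]).round(1),"base",proj("side",[*p,22]).round(1))
E
```

```text
[486.81795922 -50.54093638  30.        ] [488.35746684 -79.56438169  30.        ]
round side top proj [263.4 166.7] base [263.5 185.2]
bun side top proj [250.2 185.2] base [250.7 200.5]
ped side top proj [235.2 195.1] base [236.7 217. ]
sq side top proj [219.9 220.8] base [221.5 235.5]
```

View pics/z3.png

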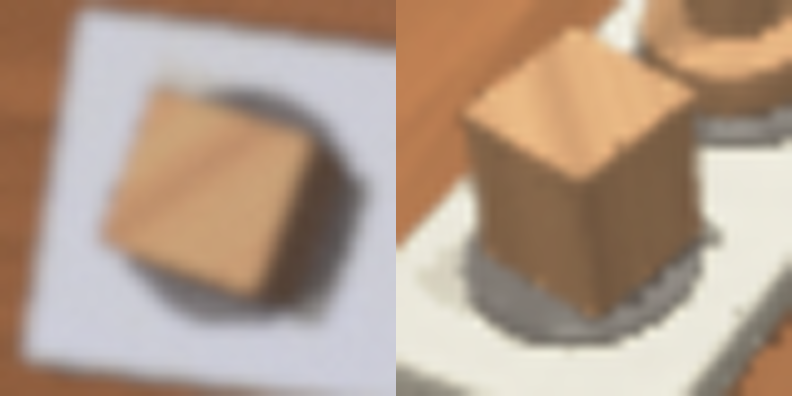

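View pics/z4.png

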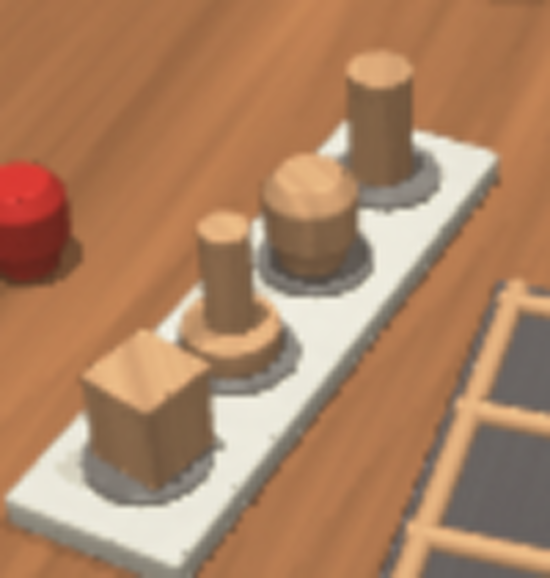

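```bash
python3 - <<'E'
from h import *
A=[(155,88),(318,132),(262,298),(103,240)]; B=[(575,27),(695,95),(580,182),(463,112)]
for n,Q,s,o in(("top",A,8.8,(140,155)),("side",B,9.9,(203,212))):
    w=np.array([ray(n,(u/s+o[0],v/s+o[1]),70)[:2] for u,v in Q]); e=np.roll(w,-1,0)-w
    print(n,w.round(1).tolist(),w.mean(0).round(1),np.linalg.norm(e,axis=1).round(1),(np.degrees(np.arctan2(e[:,1],e[:,0]))%90).round(1))
for uv,z in(((264.1,167.7),86),((251.7,185.5),74),((235.7,196.3),94)): print(ray("side",uv,z).round(1))
from scipy.spatial.transform import Rotation as R
print(R.from_rotvec([-2.51603014,  1.87907237,  0.00251667]).as_matrix().round(3))
E
```

```text
top [[672.3, 63.7], [662.9, 25.5], [623.7, 36.8], [636.3, 74.0]] [648.8  50. ] [39.3 40.8 39.3 37.4] [76.2 73.9 71.2 74. ]
side [[566.4, -1.8], [531.0, 11.3], [546.1, 48.5], [580.4, 35.7]] [556.   23.5] [37.7 40.1 36.6 40.1] [69.6 67.9 69.6 69.5]
[ 622.2 -173.1   86. ]
[629.8 -99.   74. ]
[639.4 -19.   94. ]
[[ 0.284 -0.959 -0.   ]
 [-0.959 -0.284  0.002]
 [-0.002 -0.    -1.   ]]
```

```bash
python3 - <<'E'
from h import *
B=[(575,27),(695,95),(580,182),(463,112)]
w=np.array([ray("side",((u-396)/9.9+203,v/9.9+212),70)[:2] for u,v in B]); e=np.roll(w,-1,0)-w
print(w.round(1).tolist(),w.mean(0).round(1),np.linalg.norm(e,axis=1).round(1),(np.degrees(np.arctan2(e[:,1],e[:,0]))%90).round(1))
for u,v in ((511,283),(467,403),(420,525)): print(ray("side",(u/5.5+195,v/5.5+155),36).round(1))
E
```

```text
[[657.0, 31.3], [619.3, 43.6], [632.0, 80.0], [668.5, 68.0]] [644.2  55.7] [39.6 38.5 38.5 38.5] [71.8 70.8 71.8 72.5]
[526.4 -92.9  36. ]
[519.9  -7.1  36. ]
[515.1  68.9  36. ]
```

>>> {"method": "carry_out", "body": {
  "deltas": [
    [0.023,0.035,0,0,0,0.05,1],
    [0.023,0.035,0,0,0,0.05,1],
    [0.023,0.035,0,0,0,0.05,1],
    [0.023,0.035,0,0,0,0.05,1],
    [0.023,0.035,0,0,0,0.05,1],
    [0.023,0.035,0,0,0,0.05,1],
    [0.023,0.035,0,0,0,0.05,1],
    [0.023,0.035,0,0,0,0.05,1],
    [0.023,0.035,0,0,0,0.05,1],
    [0.023,0.035,0,0,0,0.05,1]
  ],
  "newtons": 25
}}

```text
time_s: 1.35
tool_pos: [423.1, -284.6, 223.7]
ee_rot: [-2.906, 1.182, 0.015]
wrist_force: [0.4, -0.1, 0.2]
width: 85.2
```

>>> {"method": "carry_out", "body": {
  "deltas": [
    [0.0235,0.036,0,0,0,0.048,1],
    [0.0235,0.036,0,0,0,0.048,1],
    [0.0235,0.036,0,0,0,0.048,1],
    [0.0235,0.036,0,0,0,0.048,1],
    [0.0235,0.036,0,0,0,0.048,1],
    [0.0235,0.036,0,0,0,0.048,1],
    [0.0235,0.036,0,0,0,0.048,1],
    [0.0235,0.036,0,0,0,0.048,1],
    [0.0235,0.036,0,0,0,0.048,1],
    [0,0,0,0,0,0,1]
  ]
}}

```text
time_s: 2.6
tool_pos: [638.0, 54.4, 218.4]
ee_rot: [-3.1, 0.504, 0.027]
wrist_force: [0.2, -1.1, -0.9]
width: 85.2
```

```bash
cat > st.py <<'E'
from station import telemetry
import numpy as np
from scipy.spatial.transform import Rotation as R
s=telemetry.get_state(); M=R.from_rotvec(s["ee_rot"]).as_matrix()
print("t",round(s["time_s"],2),"pos",s["tool_pos"].round(1),"jawdeg",np.degrees(np.arctan2(M[1,0],M[0,0])).round(1),"z",M[:,2].round(3),"F",s["wrist_force"].round(1),"w",round(s["width"],1),"rv",s["ee_rot"].round(3))
E
python3 st.py
```

```text
t 2.6 pos [638.   54.4 218.4] jawdeg -18.5 z [-0.017  0.004 -1.   ] F [ 0.2 -1.1 -0.9] w 85.2 rv [-3.1    0.504  0.027]
```

>>> {"method": "carry_out", "body": {
  "deltas": [
    [0.005,-0.001,-0.03,-0.004,-0.017,0.017,1],
    [0.004,0,-0.03,0,0,0,1],
    [0,0,-0.03,0,0,0,1],
    [0,0,-0.01,0,0,0,1],
    [0,0,0,0,0,0,1]
  ]
}}

```text
time_s: 3.22
tool_pos: [644.7, 50.6, 115.2]
ee_rot: [3.102, -0.479, -0.003]
wrist_force: [-0.6, -0.5, -0.5]
width: 85.2
```

```bash
python3 st.py; python3 - <<'E'
from h import *
for n in("side","top"): cv2.imwrite(f"pics/{n}1.png",viewer.snapshot(n))
a=cv2.imread("pics/side1.png")[120:270,160:310]; b=cv2.imread("pics/top1.png")[130:230,100:200]
cv2.imwrite("pics/c1.png",np.hstack([cv2.resize(a,(400,400)),cv2.resize(b,(400,400))]))
E
```

```text
t 3.23 pos [644.7  50.6 115.2] jawdeg -17.6 z [-0.002 -0.003 -1.   ] F [-0.6 -0.5 -0.5] w 85.2 rv [ 3.102e+00 -4.790e-01 -3.000e-03]
```

View pics/c1.png

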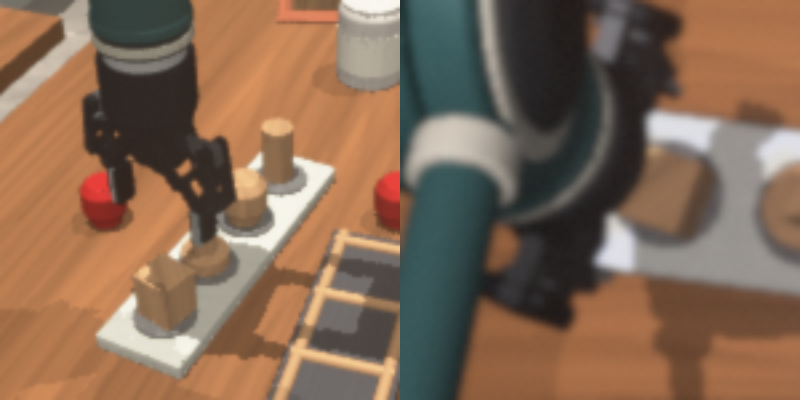

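>>> {"method": "carry_out", "body": {
  "deltas": [
    [0.003,0.0025,-0.015,0,0,0,1],
    [0,0,-0.02,0,0,0,1],
    [0,0,-0.02,0,0,0,1],
    [0,0,-0.01,0,0,0,1],
    [0,0,0,0,0,0,1]
  ]
}}

```text
time_s: 3.95
tool_pos: [649.7, 53.5, 48.8]
ee_rot: [3.103, -0.479, 0.005]
wrist_force: [-0.1, 0.1, 0.1]
width: 85.4
```

```bash
python3 st.py; python3 - <<'E'
from h import *
for n in("side","top"): cv2.imwrite(f"pics/{n}2.png",viewer.snapshot(n))
a=cv2.imread("pics/side2.png")[150:270,170:290]; b=cv2.imread("pics/top2.png")[130:230,100:200]
cv2.imwrite("pics/c2.png",np.hstack([cv2.resize(a,(400,400)),cv2.resize(b,(400,400))]))
print(proj("side",(644.7,50.6,128)),proj("side",(644.7,50.6,115)))
E
```

```text
t 3.95 pos [649.7  53.5  48.8] jawdeg -17.5 z [ 0.003 -0.003 -1.   ] F [-0.1  0.1  0.1] w 85.4 rv [ 3.103 -0.479  0.005]
[220.18812584 201.84273158] [220.64744026 206.27214307]
```

View pics/c2.png

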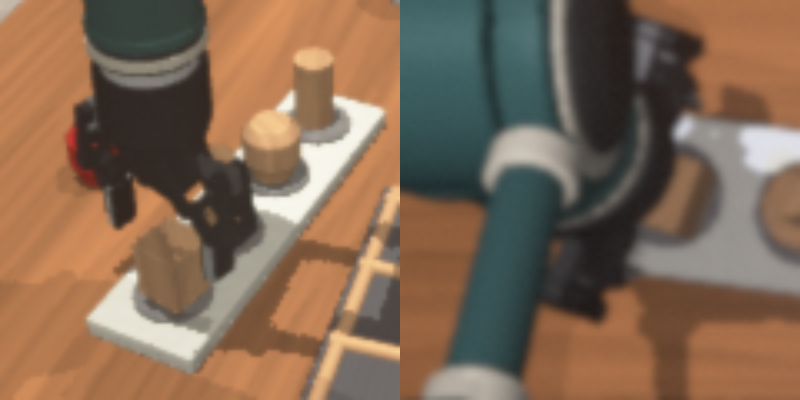

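>>> {"method": "carry_out", "body": {
  "deltas": [
    [-0.002,0,-0.008,0,0,0,1],
    [0,0,-0.007,0,0,0,1],
    [0,0,0,0,0,0,0.65],
    [0,0,0,0,0,0,0.5],
    [0,0,0,0,0,0,0.4],
    [0,0,0,0,0,0,0.3],
    [0,0,0,0,0,0,0.3],
    [0,0,0,0,0,0,0.3]
  ],
  "newtons": 25
}}

```text
time_s: 5.05
tool_pos: [650.3, 53.7, 36.6]
ee_rot: [3.104, -0.479, 0.015]
wrist_force: [-0.6, 0.3, -0.5]
width: 39.5
```

```bash
python3 st.py
```

```text
t 5.05 pos [650.3  53.7  36.6] jawdeg -17.5 z [ 0.009 -0.002 -1.   ] F [-0.6  0.3 -0.5] w 39.5 rv [ 3.104 -0.479  0.015]
```

>>> {"method": "carry_out", "body": {
  "deltas": [
    [0,0,0.01,0,0.009,0,0.3],
    [0,0,0.025,0,0,0,0.3],
    [0,0,0.035,0,0,0,0.3],
    [0,0,0.035,0,0,0,0.3],
    [-0.02,-0.012,0.005,0,0,0.05,0.3],
    [-0.03,-0.02,0,0,0,0.07,0.3],
    [-0.03,-0.02,0,0,0,0.07,0.3],
    [-0.03,-0.02,0,0,0,0.07,0.3],
    [-0.03,-0.02,0,0,0,0.07,0.3],
    [-0.015,-0.01,0,0,0,0.035,0.3]
  ]
}}

```text
time_s: 6.3
tool_pos: [494.3, -50.3, 158.3]
ee_rot: [3.137, 0.115, 0.012]
wrist_force: [0.0, -0.1, -1.2]
width: 39.4
```

```bash
python3 st.py
```

```text
t 6.3 pos [494.3 -50.3 158.3] jawdeg 4.2 z [ 0.008 -0.002 -1.   ] F [ 0.  -0.1 -1.2] w 39.4 rv [3.137 0.115 0.012]
```

>>> {"method": "carry_out", "body": {
  "deltas": [
    [-0.008,0,-0.015,0,0.008,0,0.3],
    [0,0,-0.025,0,0,0,0.3],
    [0,0,-0.025,0,0,0,0.3],
    [0,0,-0.015,0,0,0,0.3],
    [0,0,0,0,0,0,0.3]
  ]
}}

```text
time_s: 6.92
tool_pos: [486.2, -49.6, 76.2]
ee_rot: [3.138, 0.109, 0.002]
wrist_force: [-0.9, -0.1, 0.1]
width: 39.6
```

```bash
python3 st.py; python3 - <<'E'
from h import *
for n in("side","top"): cv2.imwrite(f"pics/{n}3.png",viewer.snapshot(n))
a=cv2.imread("pics/side3.png")[150:330,230:410]; b=cv2.imread("pics/top3.png")[190:300,160:270]
cv2.imwrite("pics/c3.png",np.hstack([cv2.resize(a,(400,400)),cv2.resize(b,(400,400))]))
E
```

```text
t 6.92 pos [486.2 -49.6  76.2] jawdeg 4.0 z [ 0.001 -0.002 -1.   ] F [-0.9 -0.1  0.1] w 39.6 rv [3.138e+00 1.090e-01 2.000e-03]
```

View pics/c3.png

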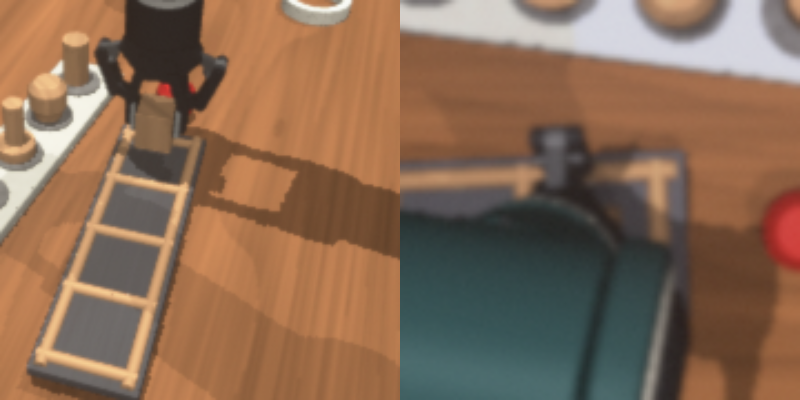

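The square foot is upright in the jaws, above the rightmost bay. I lower it.

>>> {"method": "carry_out", "body": {
  "deltas": [
    [0,-0.001,-0.012,0,0,0,0.3],
    [0,0,-0.01,0,0,0,0.3],
    [0,0,-0.004,0,0,0,0.3],
    [0,0,0,0,0,0,0.3]
  ]
}}

```text
time_s: 7.52
tool_pos: [489.4, -51.1, 51.8]
ee_rot: [3.137, 0.109, 0.013]
wrist_force: [-0.2, -0.3, -0.8]
width: 39.8
```

```bash
python3 st.py
```

```text
t 7.53 pos [489.4 -51.1  51.8] jawdeg 4.0 z [ 0.008 -0.003 -1.   ] F [-0.2 -0.3 -0.8] w 39.8 rv [3.137 0.109 0.013]
```

>>> {"method": "carry_out", "body": {
  "deltas": [
    [-0.004,0,-0.004,0,0.008,0,0.3],
    [-0.001,0,-0.002,0,0.003,0,0.3],
    [0,0,-0.001,0,0.002,0,0.3]
  ]
}}

```text
time_s: 7.9
tool_pos: [484.4, -51.2, 44.9]
ee_rot: [3.137, 0.108, -0.008]
wrist_force: [-0.2, 0.3, -0.9]
width: 39.7
```

```bash
python3 st.py
```

```text
t 7.9 pos [484.4 -51.2  44.9] jawdeg 4.0 z [-0.005 -0.003 -1.   ] F [-0.2  0.3 -0.9] w 39.7 rv [ 3.137  0.108 -0.008]
```

>>> {"method": "carry_out", "body": {
  "deltas": [
    [0,0,-0.001,0,0,0,0.3],
    [0,0,-0.0005,0,0,0,0.3]
  ]
}}

```text
time_s: 8.15
tool_pos: [484.6, -51.3, 44.3]
ee_rot: [3.137, 0.109, -0.008]
wrist_force: [-3.3, 0.6, 5.0]
width: 39.7
```

```bash
python3 st.py
```

```text
t 8.15 pos [484.6 -51.3  44.3] jawdeg 4.0 z [-0.005 -0.003 -1.   ] F [-3.3  0.6  5. ] w 39.7 rv [ 3.137  0.109 -0.008]
```

Contact shows about 5 N at the expected height. I release.

>>> {"method": "carry_out", "body": {
  "deltas": [
    [0,0,0,0,0,0,0.52],
    [0,0,0,0,0,0,0.6],
    [0,0,0,0,0,0,0.75],
    [0,0,0.003,0,0,0,0.85],
    [0,0,0.02,0,0,0,1],
    [0,0,0.035,0,0,0,1],
    [0,0,0.04,0,0,0,1],
    [0,0,0.03,0,0,0,1]
  ]
}}

```text
time_s: 9.15
tool_pos: [481.6, -50.8, 172.9]
ee_rot: [3.138, 0.108, -0.018]
wrist_force: [0.5, 0.1, 0.3]
width: 85.3
```

```bash
python3 st.py
```

```text
t 9.15 pos [481.6 -50.8 172.9] jawdeg 4.0 z [-0.011 -0.002 -1.   ] F [0.5 0.1 0.3] w 85.3 rv [ 3.138  0.108 -0.018]
```

>>> {"method": "carry_out", "body": {
  "deltas": [
    [0.03,0.005,0,0,-0.006,-0.01,1],
    [0.035,0.006,0,0,-0.005,-0.01,1],
    [0.035,0.006,0,0,0,-0.01,1],
    [0.03,0.006,0,0,0,-0.01,1],
    [0.025,0.005,0,0,0,-0.01,1],
    [0,0,0,0,0,-0.01,1]
  ]
}}

```text
time_s: 9.9
tool_pos: [643.7, -22.4, 178.5]
ee_rot: [3.138, 0.01, 0.015]
wrist_force: [-0.6, -0.4, 0.3]
width: 85.3
```

```bash
python3 st.py; python3 - <<'E'
from h import *
for n in("side","top"): cv2.imwrite(f"pics/{n}4.png",viewer.snapshot(n))
a=cv2.imread("pics/side4.png")[150:330,200:380]; b=cv2.imread("pics/top4.png")[190:300,160:270]
cv2.imwrite("pics/c4.png",np.hstack([cv2.resize(a,(400,400)),cv2.resize(b,(400,400))]))
E
```

```text
t 9.9 pos [643.7 -22.4 178.5] jawdeg 0.4 z [ 0.009 -0.004 -1.   ] F [-0.6 -0.4  0.3] w 85.3 rv [3.138 0.01  0.015]
```

View pics/c4.png

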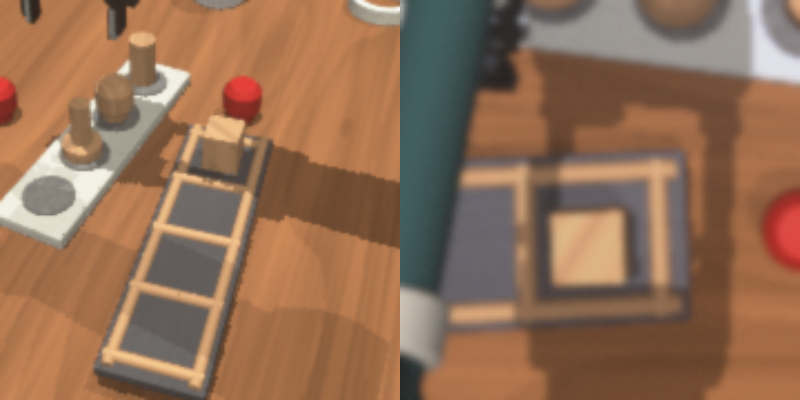

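The square foot stands inside the rightmost bay, seen at about (588,248) in the crop. Pedestal next.

>>> {"method": "carry_out", "body": {
  "deltas": [
    [-0.003,0,-0.02,0,0.009,0,1],
    [0,0,-0.03,0,0,0,1],
    [0,0,-0.03,0,0,0,1],
    [0,0,-0.025,0,0,0,1],
    [0,0,-0.01,0,0,0,1],
    [0,0,0,0,0,0,1]
  ]
}}

```text
time_s: 10.75
tool_pos: [629.5, -23.7, 54.9]
ee_rot: [3.138, 0.008, -0.016]
wrist_force: [1.4, -0.0, 1.0]
width: 85.6
```

```bash
python3 st.py
```

```text
t 10.75 pos [629.5 -23.7  54.9] jawdeg 0.3 z [-0.01  -0.004 -1.   ] F [ 1.4 -0.   1. ] w 85.6 rv [ 3.138  0.008 -0.016]
```

>>> {"method": "carry_out", "body": {
  "deltas": [
    [0.006,0.001,-0.002,0,-0.005,0,1],
    [0.005,0,-0.002,0,-0.003,0,1],
    [0,0,0,0,0,0,1]
  ]
}}

```text
time_s: 11.12
tool_pos: [643.4, -22.9, 53.5]
ee_rot: [3.138, 0.008, 0.005]
wrist_force: [0.4, -0.5, 0.2]
width: 85.4
```

```bash
python3 st.py
```

```text
t 11.12 pos [643.4 -22.9  53.5] jawdeg 0.3 z [ 0.003 -0.004 -1.   ] F [ 0.4 -0.5  0.2] w 85.4 rv [3.138 0.008 0.005]
```

>>> {"method": "carry_out", "body": {
  "deltas": [
    [-0.002,0,-0.003,0,0.002,0,0.6],
    [0,0,0,0,0,0,0.45],
    [0,0,0,0,0,0,0.36],
    [0,0,0,0,0,0,0.3],
    [0,0,0,0,0,0,0.2],
    [0,0,0,0,0,0,0.15],
    [0,0,0,0,0,0,0.15]
  ]
}}

```text
time_s: 12.0
tool_pos: [642.2, -22.9, 51.5]
ee_rot: [3.137, 0.008, 0.005]
wrist_force: [-0.3, -0.1, -0.1]
width: 23.1
```

```bash
python3 st.py
```

```text
t 12.0 pos [642.2 -22.9  51.5] jawdeg 0.3 z [ 0.003 -0.004 -1.   ] F [-0.3 -0.1 -0.1] w 23.1 rv [3.137 0.008 0.005]
```

>>> {"method": "carry_out", "body": {
  "deltas": [
    [0,0,0.01,0,0,0,0.15],
    [0,0,0.025,0,0,0,0.15],
    [0,0,0.03,0,0,0,0.15],
    [0,0,0.025,0,0,0,0.15],
    [-0.02,0.006,0,0,0,0.01,0.15],
    [-0.03,0.01,0,0,0,0.01,0.15],
    [-0.035,0.011,0,0,0,0.01,0.15],
    [-0.035,0.011,0,0,0,0.01,0.15],
    [-0.025,0.008,0,0,0,0.01,0.15],
    [-0.01,0.004,0,0,0,0.01,0.15]
  ]
}}

```text
time_s: 13.25
tool_pos: [483.9, 27.9, 150.1]
ee_rot: [3.136, 0.104, 0.013]
wrist_force: [0.5, 0.3, -0.5]
width: 23.0
```

```bash
python3 st.py
```

```text
t 13.25 pos [483.9  27.9 150.1] jawdeg 3.8 z [ 0.008 -0.004 -1.   ] F [ 0.5  0.3 -0.5] w 23.0 rv [3.136 0.104 0.013]
```

>>> {"method": "carry_out", "body": {
  "deltas": [
    [-0.003,0,-0.015,0,0.005,0,0.15],
    [0,0,-0.02,0,0,0,0.15],
    [0,0,-0.02,0,0,0,0.15],
    [0,0,-0.01,0,0,0,0.15],
    [0,0,0,0,0,0,0.15]
  ]
}}

```text
time_s: 13.88
tool_pos: [483.6, 27.1, 82.1]
ee_rot: [3.135, 0.103, 0.009]
wrist_force: [0.1, -0.3, -0.4]
width: 23.2
```

```bash
python3 st.py; python3 - <<'E'
from h import *
for n in("side","top"): cv2.imwrite(f"pics/{n}5.png",viewer.snapshot(n))
a=cv2.imread("pics/side5.png")[150:330,200:380]; b=cv2.imread("pics/top5.png")[190:300,130:240]
cv2.imwrite("pics/c5.png",np.hstack([cv2.resize(a,(400,400)),cv2.resize(b,(400,400))]))
E
```

```text
t 13.88 pos [483.6  27.1  82.1] jawdeg 3.8 z [ 0.006 -0.004 -1.   ] F [ 0.1 -0.3 -0.4] w 23.2 rv [3.135 0.103 0.009]
```

View pics/c5.png

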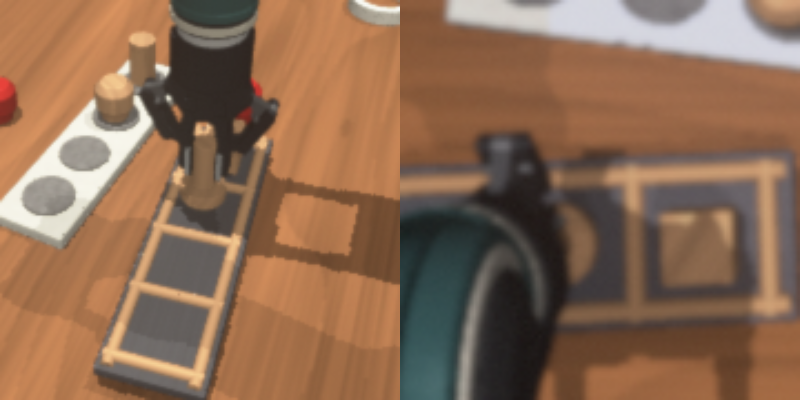

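The pedestal is upright above the second bay from the right. I lower it.

>>> {"method": "carry_out", "body": {
  "deltas": [
    [-0.003,0,-0.008,0,0.005,0,0.15],
    [-0.001,0,-0.007,0,0.002,0,0.15],
    [-0.001,0,-0.003,0,0.001,0,0.15],
    [0,0,0,0,0,0,0.15]
  ]
}}

```text
time_s: 14.48
tool_pos: [480.5, 27.2, 65.7]
ee_rot: [3.135, 0.104, 0.004]
wrist_force: [-0.9, -0.0, -1.0]
width: 23.3
```

```bash
python3 st.py
```

```text
t 14.47 pos [480.5  27.2  65.7] jawdeg 3.8 z [ 0.003 -0.004 -1.   ] F [-0.9 -0.  -1. ] w 23.3 rv [3.135 0.104 0.004]
```

>>> {"method": "carry_out", "body": {
  "deltas": [
    [0,0,-0.003,0,0.001,0,0.15],
    [0,0,-0.002,0,0,0,0.15],
    [0,0,-0.001,0,0,0,0.15]
  ]
}}

```text
time_s: 14.85
tool_pos: [480.9, 27.2, 59.7]
ee_rot: [3.135, 0.104, 0.004]
wrist_force: [0.1, 0.4, 0.2]
width: 23.6
```

```bash
python3 st.py
```

```text
t 14.85 pos [480.9  27.2  59.7] jawdeg 3.8 z [ 0.003 -0.004 -1.   ] F [0.1 0.4 0.2] w 23.6 rv [3.135 0.104 0.004]
```

>>> {"method": "carry_out", "body": {
  "deltas": [
    [0,0,-0.001,0,0,0,0.15],
    [0,0,-0.0005,0,0,0,0.15]
  ]
}}

```text
time_s: 15.1
tool_pos: [481.1, 27.2, 59.4]
ee_rot: [3.135, 0.104, 0.003]
wrist_force: [-3.4, 0.2, 5.3]
width: 23.4
```

```bash
python3 st.py
```

```text
t 15.1 pos [481.1  27.2  59.4] jawdeg 3.8 z [ 0.002 -0.005 -1.   ] F [-3.4  0.2  5.3] w 23.4 rv [3.135e+00 1.040e-01 3.000e-03]
```

Contact again. I release and lift.

>>> {"method": "carry_out", "body": {
  "deltas": [
    [0,0,0,0,0,0,0.33],
    [0,0,0,0,0,0,0.42],
    [0,0,0,0,0,0,0.65],
    [0,0,0.003,0,0,0,0.85],
    [0,0,0.02,0,0,0,1],
    [0,0,0.035,0,0,0,1],
    [0,0,0.04,0,0,0,1],
    [0,0,0.02,0,0,0,1]
  ]
}}

```text
time_s: 16.1
tool_pos: [478.7, 27.2, 178.6]
ee_rot: [3.135, 0.104, -0.005]
wrist_force: [0.4, -0.1, 0.1]
width: 85.4
```

```bash
python3 st.py
```

```text
t 16.1 pos [478.7  27.2 178.6] jawdeg 3.8 z [-0.003 -0.005 -1.   ] F [ 0.4 -0.1  0.1] w 85.4 rv [ 3.135  0.104 -0.005]
```

>>> {"method": "carry_out", "body": {
  "deltas": [
    [0.025,-0.02,0,0,-0.003,-0.01,1],
    [0.03,-0.025,0,0,0,-0.01,1],
    [0.03,-0.025,0,0,0,-0.01,1],
    [0.03,-0.025,0,0,0,-0.01,1],
    [0.025,-0.02,0,0,0,-0.01,1],
    [0.01,-0.008,0,0,0,-0.01,1],
    [0,0,0,0,0,0,1]
  ]
}}

```text
time_s: 16.98
tool_pos: [634.4, -99.0, 182.7]
ee_rot: [3.137, 0.008, 0.011]
wrist_force: [-0.6, 1.0, 0.6]
width: 85.2
```

```bash
python3 st.py; python3 - <<'E'
from h import *
for n in("side","top"): cv2.imwrite(f"pics/{n}6.png",viewer.snapshot(n))
a=cv2.imread("pics/side6.png")[150:330,200:380]; b=cv2.imread("pics/top6.png")[170:300,120:250]
cv2.imwrite("pics/c6.png",np.hstack([cv2.resize(a,(400,400)),cv2.resize(b,(400,400))]))
E
```

```text
t 16.98 pos [634.4 -99.  182.7] jawdeg 0.3 z [ 0.007 -0.004 -1.   ] F [-0.6  1.   0.6] w 85.2 rv [3.137 0.008 0.011]
```

View pics/c6.png

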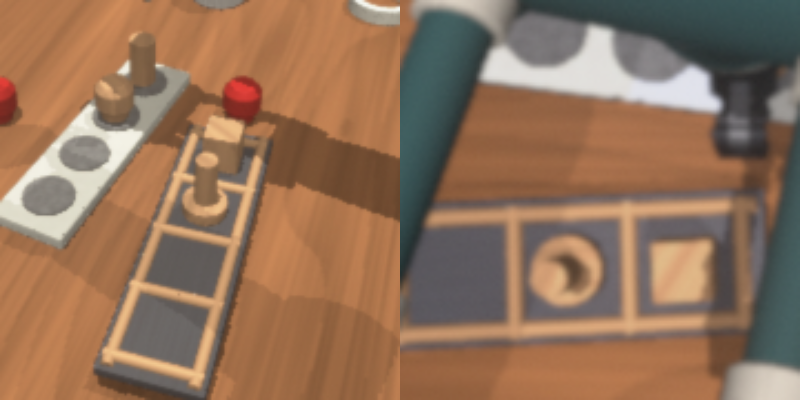

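Pedestal and square stand in their bays. Bun next.

>>> {"method": "carry_out", "body": {
  "deltas": [
    [0,0,-0.02,0,0.005,0,1],
    [0.001,0,-0.03,0,0,0,1],
    [0.002,0,-0.03,0,0,0,1],
    [0.003,0,-0.025,0,0,0,1],
    [0.002,0,-0.008,0,0,0,1],
    [0,0,0,0,0,0,1]
  ]
}}

```text
time_s: 17.82
tool_pos: [635.1, -93.1, 61.9]
ee_rot: [3.139, 0.017, -0.008]
wrist_force: [-0.4, 0.6, 0.3]
width: 85.4
```

```bash
python3 st.py
```

```text
t 17.82 pos [635.1 -93.1  61.9] jawdeg 0.6 z [-0.005 -0.002 -1.   ] F [-0.4  0.6  0.3] w 85.4 rv [ 3.139  0.017 -0.008]
```

>>> {"method": "carry_out", "body": {
  "deltas": [
    [-0.001,-0.004,-0.008,0,-0.003,-0.01,1],
    [0,-0.001,-0.01,0,0,0,1],
    [0,-0.001,-0.006,0,0,0,1],
    [0,0,0,0,0,0,1]
  ]
}}

```text
time_s: 18.32
tool_pos: [635.6, -99.9, 39.0]
ee_rot: [3.138, 0.0, 0.004]
wrist_force: [-0.2, -0.1, -0.0]
width: 85.2
```

```bash
python3 st.py
```

```text
t 18.32 pos [635.6 -99.9  39. ] jawdeg 0.0 z [ 0.003 -0.003 -1.   ] F [-0.2 -0.1 -0. ] w 85.2 rv [3.138 0.    0.004]
```

>>> {"method": "carry_out", "body": {
  "deltas": [
    [-0.002,0.001,-0.005,0,0.003,0,1],
    [0,0,-0.002,0,0,0,0.8],
    [0,0,0,0,0,0,0.65],
    [0,0,0,0,0,0,0.58],
    [0,0,0,0,0,0,0.45],
    [0,0,0,0,0,0,0.4],
    [0,0,0,0,0,0,0.4]
  ]
}}

```text
time_s: 19.2
tool_pos: [634.2, -98.9, 32.5]
ee_rot: [3.138, 0.001, 0.002]
wrist_force: [0.3, 0.2, -0.7]
width: 47.3
```

```bash
python3 st.py
```

```text
t 19.2 pos [634.2 -98.9  32.5] jawdeg 0.0 z [ 0.001 -0.003 -1.   ] F [ 0.3  0.2 -0.7] w 47.3 rv [3.138e+00 1.000e-03 2.000e-03]
```

>>> {"method": "carry_out", "body": {
  "deltas": [
    [0,0,0.01,0,0,0,0.4],
    [0,0,0.025,0,0,0,0.4],
    [0,0,0.035,0,0,0,0.4],
    [0,0,0.035,0,0,0,0.4],
    [-0.015,0.02,0.01,0,0,0.01,0.4],
    [-0.025,0.033,0,0,0,0.01,0.4],
    [-0.03,0.038,0,0,0,0.01,0.4],
    [-0.03,0.038,0,0,0,0.01,0.4],
    [-0.03,0.038,0,0,0,0.01,0.4],
    [-0.02,0.026,0,0,0,0.01,0.4]
  ]
}}

```text
time_s: 20.45
tool_pos: [482.9, 96.9, 159.0]
ee_rot: [3.137, 0.09, 0.018]
wrist_force: [0.1, -0.3, 0.3]
width: 46.5
```

```bash
python3 st.py
```

```text
t 20.45 pos [482.9  96.9 159. ] jawdeg 3.3 z [ 0.012 -0.003 -1.   ] F [ 0.1 -0.3  0.3] w 46.5 rv [3.137 0.09  0.018]
```

>>> {"method": "carry_out", "body": {
  "deltas": [
    [-0.006,0.008,-0.01,0,0.008,0,0.4],
    [-0.002,0.001,-0.025,0,0.002,0,0.4],
    [-0.001,0,-0.025,0,0,0,0.4],
    [0,0,-0.01,0,0,0,0.4],
    [0,0,0,0,0,0,0.4]
  ]
}}

```text
time_s: 21.08
tool_pos: [475.0, 106.8, 89.2]
ee_rot: [3.137, 0.094, 0.01]
wrist_force: [0.1, -0.6, -0.0]
width: 46.7
```

```bash
python3 st.py; python3 - <<'E'
from h import *
for n in("side","top"): cv2.imwrite(f"pics/{n}7.png",viewer.snapshot(n))
a=cv2.imread("pics/side7.png")[180:300,220:340]; b=cv2.imread("pics/top7.png")[190:300,90:200]
cv2.imwrite("pics/c7.png",np.hstack([cv2.resize(a,(400,400)),cv2.resize(b,(400,400))]))
E
```

```text
t 21.07 pos [475.  106.8  89.2] jawdeg 3.4 z [ 0.006 -0.003 -1.   ] F [ 0.1 -0.6 -0. ] w 46.7 rv [3.137 0.094 0.01 ]
```

View pics/c7.png

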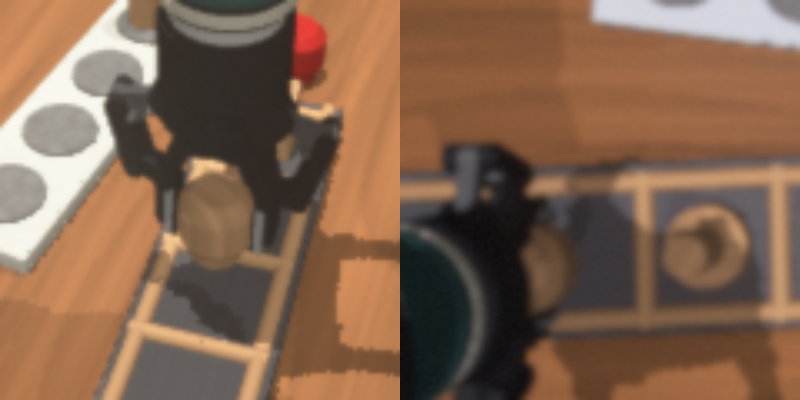

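```bash
python3 - <<'E'
from h import *
a=cv2.imread("pics/side7.png")[220:275,255:325]
cv2.imwrite("pics/c7b.png",cv2.resize(a,None,fx=10,fy=10,interpolation=2))
for z in (79,97,121,131): print(z,proj("side",(475,106.8,z)))
E
```

```text
79 [283.56101035 253.59920542]
97 [283.78792751 247.5439722 ]
121 [284.10109593 239.1871437 ]
131 [284.23531904 235.60543039]
```

View pics/c7b.png

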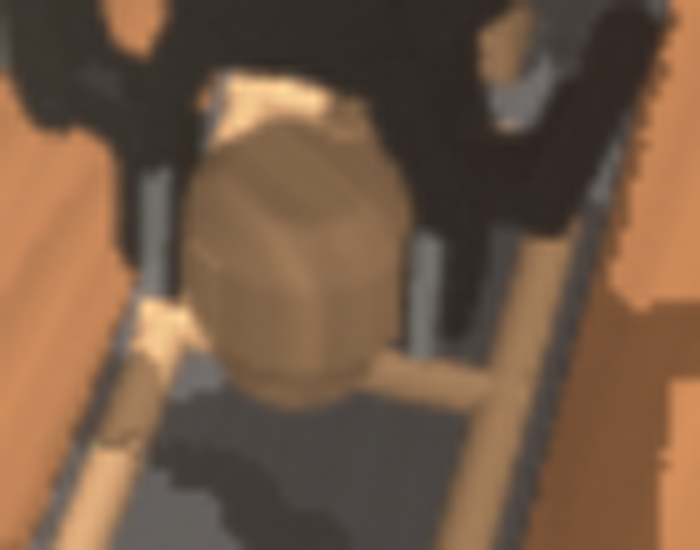

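The bun hangs upright in the jaws over the second bay from the left; its bottom edge is about where it should be. I lower it.

>>> {"method": "carry_out", "body": {
  "deltas": [
    [0,-0.001,-0.012,0,0.003,0,0.4],
    [-0.001,0,-0.012,0,0.002,0,0.4],
    [-0.001,0,-0.009,0,0.001,0,0.4],
    [-0.001,0,-0.004,0,0.001,0,0.4],
    [0,0,0,0,0,0,0.4]
  ]
}}

```text
time_s: 21.8
tool_pos: [473.9, 105.9, 52.1]
ee_rot: [3.138, 0.093, 0.005]
wrist_force: [-0.0, 0.1, -0.4]
width: 47.1
```

```bash
python3 st.py
```

```text
t 21.8 pos [473.9 105.9  52.1] jawdeg 3.4 z [ 0.003 -0.002 -1.   ] F [-0.   0.1 -0.4] w 47.1 rv [3.138 0.093 0.005]
```

>>> {"method": "carry_out", "body": {
  "deltas": [
    [0.001,0,-0.005,0,0,0,0.4],
    [0,0,-0.003,0,0,0,0.4],
    [0,0,-0.002,0,0,0,0.4],
    [0,0,-0.001,0,0,0,0.4]
  ]
}}

```text
time_s: 22.3
tool_pos: [475.7, 106.1, 41.0]
ee_rot: [3.138, 0.093, 0.008]
wrist_force: [0.6, -0.6, 0.0]
width: 46.7
```

```bash
python3 st.py
```

```text
t 22.3 pos [475.7 106.1  41. ] jawdeg 3.4 z [ 0.005 -0.002 -1.   ] F [ 0.6 -0.6  0. ] w 46.7 rv [3.138 0.093 0.008]
```

>>> {"method": "carry_out", "body": {
  "deltas": [
    [0,0,-0.001,0,0,0,0.4],
    [0,0,-0.0008,0,0,0,0.4]
  ]
}}

```text
time_s: 22.55
tool_pos: [475.8, 106.1, 40.3]
ee_rot: [3.138, 0.093, 0.007]
wrist_force: [-4.1, -1.3, 8.8]
width: 46.9
```

```bash
python3 st.py
```

```text
t 22.55 pos [475.8 106.1  40.3] jawdeg 3.4 z [ 0.004 -0.002 -1.   ] F [-4.1 -1.3  8.8] w 46.9 rv [3.138 0.093 0.007]
```

>>> {"method": "carry_out", "body": {
  "deltas": [
    [0,0,0,0,0,0,0.57],
    [0,0,0,0,0,0,0.63],
    [0,0,0,0,0,0,0.72],
    [0,0,0,0,0,0,0.85],
    [0,0,0.003,0,0,0,1],
    [0,0,0.02,0,0,0,1],
    [0,0,0.035,0,0,0,1],
    [0,0,0.04,0,0,0,1],
    [0,0,0.03,0,0,0,1]
  ]
}}

```text
time_s: 23.68
tool_pos: [472.6, 105.5, 169.1]
ee_rot: [3.137, 0.093, -0.004]
wrist_force: [1.1, -0.3, -0.3]
width: 85.7
```

```bash
python3 st.py
```

```text
t 23.68 pos [472.6 105.5 169.1] jawdeg 3.4 z [-0.002 -0.003 -1.   ] F [ 1.1 -0.3 -0.3] w 85.7 rv [ 3.137  0.093 -0.004]
```

>>> {"method": "carry_out", "body": {
  "deltas": [
    [0.012,-0.022,0.01,0,0,-0.006,1],
    [0.018,-0.034,0,0,0,-0.006,1],
    [0.02,-0.037,0,0,0,-0.006,1],
    [0.02,-0.037,0,0,0,-0.006,1],
    [0.02,-0.037,0,0,0,-0.006,1],
    [0.02,-0.037,0,0,0,-0.006,1],
    [0.018,-0.034,0,0,0,-0.006,1],
    [0.012,-0.022,0,0,0,-0.006,1],
    [0.006,-0.01,0,0,0,-0.006,1],
    [0,0,0,0,0,0,1]
  ]
}}

```text
time_s: 24.92
tool_pos: [624.8, -172.4, 185.5]
ee_rot: [3.14, 0.009, 0.013]
wrist_force: [-0.9, 0.1, -0.9]
width: 85.5
```

```bash
python3 st.py; python3 - <<'E'
from h import *
for n in("side","top"): cv2.imwrite(f"pics/{n}8.png",viewer.snapshot(n))
a=cv2.imread("pics/side8.png")[150:330,200:380]; b=cv2.imread("pics/top8.png")[170:300,80:210]
cv2.imwrite("pics/c8.png",np.hstack([cv2.resize(a,(400,400)),cv2.resize(b,(400,400))]))
E
```

```text
t 24.93 pos [ 624.8 -172.4  185.5] jawdeg 0.3 z [ 0.008 -0.001 -1.   ] F [-0.9  0.1 -0.9] w 85.5 rv [3.14  0.009 0.013]
```

View pics/c8.png

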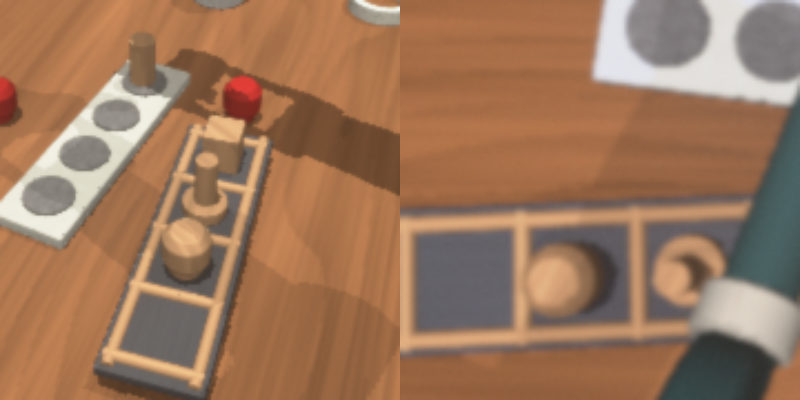

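The bun stands upright in its bay. Round foot next.

>>> {"method": "carry_out", "body": {
  "deltas": [
    [0,-0.004,-0.02,0,0.006,0,1],
    [0,0,-0.03,0,0,0,1],
    [0.001,0,-0.03,0,0,0,1],
    [0.002,0,-0.02,0,0,0,1],
    [0.002,-0.001,-0.01,0,0,0,1],
    [0,0,0,0,0,0,1]
  ]
}}

```text
time_s: 25.78
tool_pos: [626.6, -172.2, 68.3]
ee_rot: [-3.141, -0.018, 0.003]
wrist_force: [-0.3, 0.6, 0.4]
width: 85.0
```

```bash
python3 st.py
```

```text
t 25.77 pos [ 626.6 -172.2   68.3] jawdeg 0.7 z [-0.002  0.    -1.   ] F [-0.3  0.6  0.4] w 85.0 rv [-3.141e+00 -1.800e-02  3.000e-03]
```

>>> {"method": "carry_out", "body": {
  "deltas": [
    [0,-0.004,-0.008,0,0,-0.008,1],
    [-0.001,0,-0.01,0,0,0,1],
    [0,0,-0.006,0,0,0,1],
    [0,0,0,0,0,0,1]
  ]
}}

```text
time_s: 26.28
tool_pos: [627.5, -177.4, 45.5]
ee_rot: [3.14, 0.005, 0.004]
wrist_force: [-0.1, -0.3, 0.1]
width: 85.7
```

```bash
python3 st.py
```

```text
t 26.27 pos [ 627.5 -177.4   45.5] jawdeg 0.2 z [ 0.002 -0.001 -1.   ] F [-0.1 -0.3  0.1] w 85.7 rv [3.14  0.005 0.004]
```

>>> {"method": "carry_out", "body": {
  "deltas": [
    [-0.002,0.001,-0.005,0,0.001,0,0.8],
    [0,0,0,0,0,0,0.6],
    [0,0,0,0,0,0,0.48],
    [0,0,0,0,0,0,0.4],
    [0,0,0,0,0,0,0.3],
    [0,0,0,0,0,0,0.25],
    [0,0,0,0,0,0,0.25]
  ]
}}

```text
time_s: 27.15
tool_pos: [626.1, -176.5, 41.1]
ee_rot: [3.14, 0.005, 0.005]
wrist_force: [-0.3, 0.1, -0.3]
width: 33.5
```

```bash
python3 st.py
```

```text
t 27.15 pos [ 626.1 -176.5   41.1] jawdeg 0.2 z [ 0.003 -0.002 -1.   ] F [-0.3  0.1 -0.3] w 33.5 rv [3.14  0.005 0.005]
```

>>> {"method": "carry_out", "body": {
  "deltas": [
    [0,0,0.01,0,0,0,0.25],
    [0,0,0.025,0,0,0,0.25],
    [0,0,0.035,0,0,0,0.25],
    [0,0,0.035,0,0,0,0.25],
    [-0.01,0.023,0.01,0,0,0.006,0.25],
    [-0.016,0.037,0,0,0,0.006,0.25],
    [-0.017,0.039,0,0,0,0.006,0.25],
    [-0.017,0.039,0,0,0,0.006,0.25],
    [-0.017,0.039,0,0,0,0.006,0.25],
    [-0.017,0.039,0,0,0,0.006,0.25]
  ]
}}

```text
time_s: 28.4
tool_pos: [532.0, 42.2, 168.2]
ee_rot: [3.138, 0.054, 0.021]
wrist_force: [0.0, 0.4, -0.6]
width: 33.4
```

```bash
python3 st.py
```

```text
t 28.4 pos [532.   42.2 168.2] jawdeg 2.0 z [ 0.013 -0.003 -1.   ] F [ 0.   0.4 -0.6] w 33.4 rv [3.138 0.054 0.021]
```

>>> {"method": "carry_out", "body": {
  "deltas": [
    [-0.016,0.037,0,0,0.004,0.006,0.25],
    [-0.016,0.037,0,0,0.004,0.006,0.25],
    [-0.014,0.032,0,0,0.003,0.006,0.25],
    [-0.008,0.018,0,0,0,0.006,0.25],
    [-0.004,0.008,0,0,0,0,0.25],
    [0,0,-0.01,0,0,0,0.25]
  ]
}}

```text
time_s: 29.15
tool_pos: [472.5, 181.1, 164.1]
ee_rot: [3.14, 0.099, 0.018]
wrist_force: [0.0, 0.3, -1.5]
width: 33.3
```

```bash
python3 st.py
```

```text
t 29.15 pos [472.5 181.1 164.1] jawdeg 3.6 z [ 0.012  0.    -1.   ] F [ 0.   0.3 -1.5] w 33.3 rv [3.14  0.099 0.018]
```

>>> {"method": "carry_out", "body": {
  "deltas": [
    [-0.001,0.002,-0.015,0,0.01,0,0.25],
    [-0.001,0,-0.025,0,0.002,0,0.25],
    [0,0,-0.025,0,0,0,0.25],
    [0,0,-0.012,0,0,0,0.25],
    [0,0,0,0,0,0,0.25]
  ]
}}

```text
time_s: 29.78
tool_pos: [469.6, 179.3, 80.1]
ee_rot: [3.138, 0.091, -0.01]
wrist_force: [-0.5, -0.4, -1.2]
width: 33.3
```

```bash
python3 st.py; python3 - <<'E'
from h import *
for n in("side","top"): cv2.imwrite(f"pics/{n}9.png",viewer.snapshot(n))
a=cv2.imread("pics/side9.png")[170:350,200:380]; b=cv2.imread("pics/top9.png")[170:300,60:190]
cv2.imwrite("pics/c9.png",np.hstack([cv2.resize(a,(400,400)),cv2.resize(b,(400,400))]))
E
```

```text
t 29.77 pos [469.6 179.3  80.1] jawdeg 3.3 z [-0.007 -0.002 -1.   ] F [-0.5 -0.4 -1.2] w 33.3 rv [ 3.138  0.091 -0.01 ]
```

View pics/c9.png

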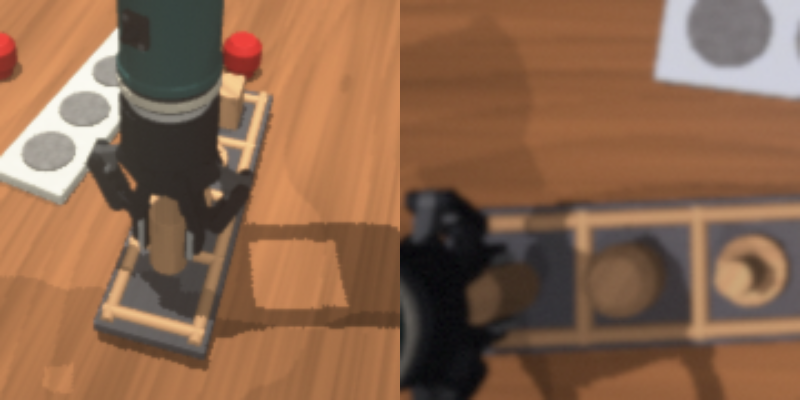

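>>> {"method": "carry_out", "body": {
  "deltas": [
    [0.001,0.004,-0.01,0,-0.004,0,0.25],
    [0,0.001,-0.008,0,0,0,0.25],
    [0,0,-0.004,0,0,0,0.25],
    [0,0,0,0,0,0,0.25]
  ]
}}

```text
time_s: 30.38
tool_pos: [473.6, 185.9, 60.3]
ee_rot: [3.14, 0.092, 0.007]
wrist_force: [0.6, 0.2, -0.7]
width: 33.5
```

```bash
python3 st.py
```

```text
t 30.38 pos [473.6 185.9  60.3] jawdeg 3.4 z [ 0.005  0.    -1.   ] F [ 0.6  0.2 -0.7] w 33.5 rv [3.14  0.092 0.007]
```

>>> {"method": "carry_out", "body": {
  "deltas": [
    [-0.002,-0.002,-0.005,0,0.003,0,0.25],
    [0,0,-0.003,0,0,0,0.25],
    [0,0,-0.001,0,0,0,0.25]
  ]
}}

```text
time_s: 30.75
tool_pos: [471.7, 183.9, 51.1]
ee_rot: [-3.14, -0.092, -0.003]
wrist_force: [-0.1, -0.6, -0.0]
width: 33.4
```

```bash
python3 st.py
```

```text
t 30.75 pos [471.7 183.9  51.1] jawdeg 3.4 z [ 0.002  0.    -1.   ] F [-0.1 -0.6 -0. ] w 33.4 rv [-3.14e+00 -9.20e-02 -3.00e-03]
```

>>> {"method": "carry_out", "body": {
  "deltas": [
    [0,0,-0.0015,0,0,0,0.25],
    [0,0,-0.001,0,0,0,0.25],
    [0,0,-0.0005,0,0,0,0.25]
  ]
}}

```text
time_s: 31.12
tool_pos: [471.8, 183.9, 49.0]
ee_rot: [-3.14, -0.092, -0.003]
wrist_force: [-2.1, -0.7, 5.4]
width: 33.1
```

```bash
python3 st.py
```

```text
t 31.12 pos [471.8 183.9  49. ] jawdeg 3.4 z [ 0.002  0.    -1.   ] F [-2.1 -0.7  5.4] w 33.1 rv [-3.14e+00 -9.20e-02 -3.00e-03]
```

>>> {"method": "carry_out", "body": {
  "deltas": [
    [0,0,0,0,0,0,0.43],
    [0,0,0,0,0,0,0.5],
    [0,0,0,0,0,0,0.65],
    [0,0,0,0,0,0,0.85],
    [0,0,0.003,0,0,0,1],
    [0,0,0.02,0,0,0,1],
    [0,0,0.035,0,0,0,1],
    [0,0,0.045,0,0,0,1],
    [0,0,0.045,0,0,0,1],
    [0,0,0.02,0,0,0,1]
  ]
}}

```text
time_s: 32.38
tool_pos: [469.1, 183.0, 219.8]
ee_rot: [3.139, 0.092, -0.004]
wrist_force: [0.9, 0.5, -0.7]
width: 85.5
```

>>> {"method": "carry_out", "body": {
  "deltas": [
    [0.02,0.03,0,0,0,0,1],
    [0.03,0.04,0,0,0,0,1],
    [0.03,0.04,0,0,0,0,1],
    [0.03,0.03,0,0,0,0,1],
    [0.02,0.02,0,0,0,0,1],
    [0,0,0,0,0,0,1],
    [0,0,0,0,0,0,1]
  ]
}}

```text
time_s: 33.25
tool_pos: [603.8, 347.8, 224.4]
ee_rot: [-3.14, -0.091, -0.007]
wrist_force: [0.1, 0.6, 0.4]
width: 85.5
```

```bash
python3 st.py; python3 - <<'E'
from h import *
for n in("side","top"): cv2.imwrite(f"pics/{n}A.png",viewer.snapshot(n))
a=cv2.imread("pics/sideA.png")[170:350,200:380]; b=cv2.imread("pics/topA.png")[170:340,70:240]
cv2.imwrite("pics/cA.png",np.hstack([cv2.resize(a,(400,400)),cv2.resize(b,(400,400))]))
# tin centroid compare
for k in("0","A"):
    im=cv2.imread(f"pics/top{k}.png");h=cv2.cvtColor(im,cv2.COLOR_BGR2HSV);m=((h[...,1]<50)&(h[...,2]>150)).astype(np.uint8);q=m[170:240,370:445];ys,xs=np.nonzero(q);print("tin",xs.mean()+370,ys.mean()+170,len(xs))
E
```

```text
t 33.25 pos [603.8 347.8 224.4] jawdeg 3.3 z [ 0.004  0.    -1.   ] F [0.1 0.6 0.4] w 85.5 rv [-3.14  -0.091 -0.007]
tin 413.69174161896973 202.85936222403924 1223
tin 413.65365853658534 202.87642276422764 1230
```

View pics/cA.png

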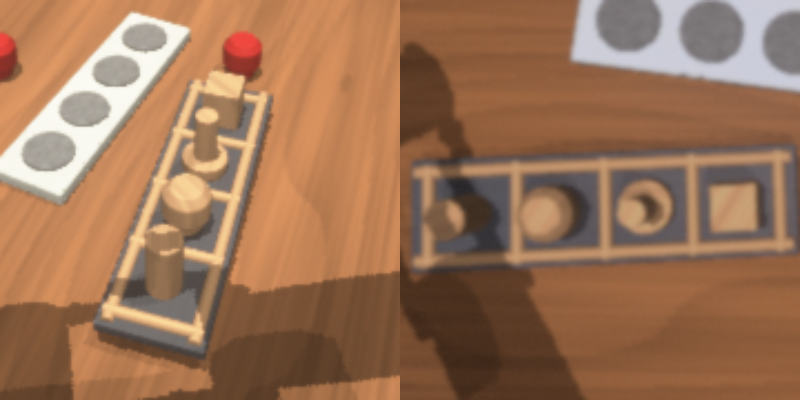

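View pics/topA.png

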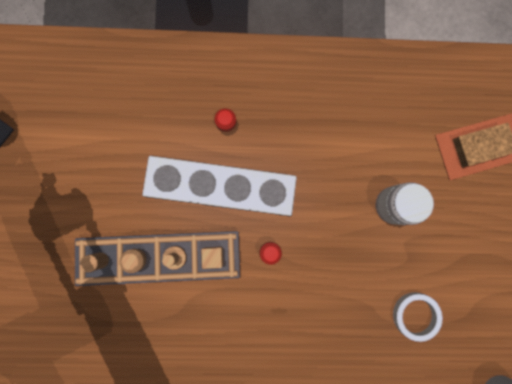

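All four feet stand upright in their bays: round (90,262), bun (132,261), pedestal (173,258), square (212,258). The pads are empty and the tin has not moved. One numeric check before I hand in.

```bash
python3 - <<'E'
from h import *
for n,uv,z in(("round",(90-.5,262.5),94),("bun",(132,261),82),("sq",(212,258),78)): print(n,ray("top",uv,z).round(1))
from station import finish_job
print(finish_job())
E
```

```text
round [475.4 179.3  94. ]
bun [478.2 102.   82. ]
sq [486.3 -54.5  78. ]
the job is handed in; nothing more can be done
None
```

I moved all four feet into the rack in reverse order and handed the job in at about 33 s of the 90 s allowed. From the robot's left, the bays now hold the round foot, the bun, the pedestal and the square foot.

- **Set-down:** I lowered each foot until it touched the plate at the expected height, with 5 to 9 N at the wrist, then released it and backed straight up.
- **Final pictures:** All four feet stand upright inside their dowels and the pads are empty. The tin moved less than 0.1 px in the top view, and the red decoys are where they started.
- **Position check:** Top-view positions for the round foot, bun and square foot came within about 6 mm of the bay centres I had measured. The tightest of these, the bun, has 9 mm of room each way. I checked the pedestal only by eye.
- **Disagreements:** The two cameras differed by 4 to 7 mm on the starting positions, so I used averages. Some straight-down moves drifted sideways by up to 14 mm, which I corrected before closing the jaws or setting down.

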